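# Set the inner stirrer knob under its splash cover

### The job

Lift the loose cover plate off the pins of the stirrer control box and set it down flat on the middle of the black rubber mat, lowering it by its handle rather than dropping it. Then turn only the small inner knob until its nose points straight at the tall round post on the panel (not at the low square block), without dragging the wide outer ring round with it. Leave the bottle, flask, bowl and jar where they stand.

Things in the scene. Friction and masses are not known exactly. Their poses are not given: they have to be found in the camera images.
- housing: Grey control box, fixed, 210 (x) x 170 (y) x 50 mm high. Origin: centre of its underside, on the knobs' vertical axis; z up. Four steel pins stand on its top at x +-90, y +-70 mm: 14 mm thick up to 134 mm above the bench (the cover rests on these shoulders), then 8 mm tips up to 146 mm; they stay as obstacles. The box is left or right on the bench, the mat opposite.
- cover: Loose grey plate, 210 (x) x 170 (y) x 5 mm, 0.2-0.4 kg, its four 12 mm holes loosely on the pins; starts seated on the box, aligned with it, hiding the knobs. Origin: centre of its underside. Black bridge handle on top: bar 100 mm long (x), 16 wide (y), 16 high, its middle 35 mm above the origin, open below between legs at x +-42. Lift 15 mm straight up to clear the pins.
- mat: Black rubber mat fixed flat on the bench, 220 (x) x 190 (y) x 5 mm. Origin: centre of its underside; its top is 5 mm higher. The cover goes here, in the middle; its yaw does not matter.
- inner_knob (a joint): Angle of the small aluminium inner knob about the box's vertical axis, rad, counter-clockwise from above positive; 0 = nose along the box's +x, stops at +-2.6 (go by way of 0, not through a stop). Stays where left (0.04 N m friction). Round foot 34 mm across, flat nose on one side to 38 mm from the axis (10 wide, 75-82 mm above the bench). Over 1.5 rad needs a second grasp.
- knob_grip (a point): Point on the knob's axis in its upright grip fin: 40 mm long along the nose, 16 mm thick, 84 to 130 mm above the bench, centred on the axis. This point is 112 mm above the bench; its x axis is along the nose. Good height to grip: keep fingertips over 85 mm above the bench to stay clear of nose, ring and post.
- knob_nose (a point): Tip of the inner knob's nose, 38 mm from the axis, 80 mm above the bench; its x axis points out along the nose.
- outer_ring (a joint): Angle of the wide black outer ring (80 mm across, 53 to 71 mm above the bench, knurled, with one small tab reaching 47 mm from the axis), rad, counter-clockwise positive, 0 = tab along the box's +x. It lies below the inner knob and turns very easily (about 0.03 N m); it must stay at its starting angle.
- ring_tab (a point): The tab of the outer ring, 45 mm from the axis, 62 mm above the bench.
- post_tall: Tall round steel post, 12 mm thick, 30 mm high, fixed upright on the panel beside the ring, in one of two black slots 60 mm from the knob axis on the box's +y or -y side: the mark the inner knob must point at. Origin: centre of its foot on the panel (50 mm above the bench).
- block_low: Low square steel block, 20 x 20 x 8 mm, fixed in the other slot: not the mark. Origin: centre of its foot.
- bottle: White round plastic bottle with orange cap, 76 mm across, 190 mm tall, loose, upright between box and mat. Origin: centre of its underside.
- flask: Clear glass conical flask, 84 mm across the foot, 124 mm tall, loose, upright between box and mat. Origin: centre of its underside.
- bowl: Steel bowl, 130 mm across the rim, 65 mm tall, loose, beyond bottle and flask. Origin: centre of its underside.
- jar: Amber glass jar, 70 mm across, 118 mm tall, loose, at the left of the bench. Origin: centre of its underside.

How it is judged:
By the outcome, as a careful person would: the job done as asked, in the order asked, and still so for the second after the job is handed in, with the robot touching nothing.
It also fails if it takes over 72 s, if anything falls off the work surface, if the arm or the gripper's body presses on something with over 40 N, if the wrist force passes 120 N, or if a joint passes its speed limit or range.

### The arm

A 6-joint arm with a two-finger parallel gripper is mounted at the origin on the work surface. World frame = base frame: x ahead of the robot, y to its left, z up, the work surface at z = 0. Lengths are in m, angles in degrees, forces in N, time in s.
With the tool pointing down it reaches from about 0.4 to 0.825 m from the base axis. Payload 7 kg.
Tool frame: the origin (TCP) lies at the very end of the fingers, on their centre line; the grasp point (between the pads) lies behind it (r.grasp_offset is the z of the grasp point in the tool frame, in m); z points along the fingers, y is the direction in which the jaws open and shut (so a half turn about z gives the same grasp; the last joint's range is limited). The gripper opens to 88 mm and grips with 3 to 60 N. Pads are 19 mm wide; open, the fingers measure 130 mm over their backs; the gripper's body (78 mm by 193 mm) begins 47 mm behind the grasp point.
Start: joints at [-51.618, 20.546, 0.682, 0, -70.136, -16.507], TCP at [0.251, -0.626, 0.227] pointing down, gripper open.
Joint ranges: [-176.03, 176.03], [-82.01, 121.73], [-58.28, 71.71], [-173.87, 95.51], [-174.79, -0.11], [-173.66, 173.66]. Speed limits (degrees/s): [136.94, 136.94, 172.46, 180, 180, 180].

### API

Orientations are given as [roll, pitch, yaw] about the fixed x, y, z axes, in that order (R = Rz(yaw) Ry(pitch) Rx(roll)).
In Python, from plant import r gives the robot as it stands. The module is installed in compiled form; this text tells all that it offers.
- The arm moves only by the tool servo_tool, never from a script. Its argument "targets" is a list of rows, each an object of numbers: "dx", "dy", "dz": the shift along the world's x, y, z in cm; "spin": the turn about the world's z in rad; "grip": the opening in per cent of the stroke, from 0 (shut) to 100 (fully open). A call has exactly 10 rows; each row is the pose to reach, as a shift and turn from the pose commanded when the call began; what a row does not reach only later rows make up. A row lasts 1/12 s, in which the tool goes at most 41.7 mm and 7.16 degrees, less where a joint would pass 70% of its speed; a pose out of reach is approached as far as the arm can. A call with a gripper value outside its range is refused whole. The fingers move at their own pace and stop on an object; "squeeze" is the grip in N (left out, the last holds). Time passes only in rows, so rows that repeat a pose let the fingers close, or fill a call up. It gives the time, the measured TCP pose, the force and the opening at its end, in the units of the state.
- r.get_state(): the state, without advancing time (a new reading comes with each control period).
- r.capture(name): name is "scene" or "top" or "wrist"; returns the picture (420x560x3 uint8, blue, green, red); there is no depth.
- r.get_calibration(name): a dict with "K" (3x3 intrinsics, pixels), "k1" (the pictures are not rectified: a ray, as slopes to the right and down, at radius r is drawn at 1 + k1 r^2 times it, then the intrinsics apply), "extrinsics" (4x4, takes a point from camera to world coordinates). Camera axes: x right, y down, z forward; pixel columns grow to the right and rows downward; lengths in m; the calibration is good to about 2 mm. A picture is of the moment at which its call begins: read the wrist's pose just before it. get_calibration takes no time and is no camera call; for the wrist camera it gives the pose at the moment of the call.
- r.close_job(): hands the job in, once; it reports no verdict.
Trained networks look in the newest picture that a camera, given by its name, has taken for a name from the list of things; names that differ only in an ending like _2 or _b are one class to them, and where a whole thing is asked for, a point or a joint stands for the part that bears it (a point fixed in the world has none). Each returns a list of dicts, best first, with "p" (0 to 1); they miss things now and then, are a little off and sometimes report something else, mostly with a low value. They report only what shows in the picture. A call takes as long as a camera call.
- r.cut_out(name, camera): "mask" (420x560 bool, what is visible of it) and "extent" ([left, top, right, bottom] in pixels, round what is visible of it).
The state is a dict: "time_s": time; "joints": joint angles; "qd": joint speeds; "joint_torque": joint torques, N m; "tcp_pos": TCP position; "eef_rot": TCP orientation; "contact_force": force on the tool from outside, world axes, zero at the start; "moment": the same for the moment, N m; "gripper_width": finger opening in m.
Only numpy, scipy, OpenCV 4.12 (cv2) and the standard library are available. Lean on these libraries where they do the work, as an engineer would, in place of code of your own. Each camera call takes 0.05 s, during which the arm holds its last target. There are 200 camera calls.

## Working session

There is one attempt and no reset: what is moved stays moved. The work goes in short steps, Python scripts to look and compute and a tool call to move; the robot and the scene stay as the last step left them, time stands still between calls to the robot, and variables do not carry over. Pictures are saved under pics/ and viewed, about 8 in all and at most 12, crops included, and the job is handed in when it is done.

Besides the shell and the picture viewer there is one more tool, called as a command line: name --argument value ..., lists and objects as JSON in quotes. servo_tool: Moves the arm, as the interface text tells. Its arguments: {"type":"object","properties":{"targets":{"type":"array"},"squeeze":{"type":"number"}},"required":["targets"]}

```bash
mkdir -p pics
cat > h.py <<'E'
import numpy as np, cv2
from plant import r
def ray(cal,u,v):
    K=np.array(cal["K"]);E=np.array(cal["extrinsics"]);k=cal["k1"]
    d=np.array([(u-K[0,2])/K[0,0],(v-K[1,2])/K[1,1]]);s=d.copy()
    for _ in range(20): s=d/(1+k*(s@s))
    return E[:3,3],E[:3,:3]@np.array([s[0],s[1],1.])
def onz(cal,u,v,z):
    o,d=ray(cal,u,v); return o+d*(z-o[2])/d[2]
def proj(cal,p):
    K=np.array(cal["K"]);E=np.array(cal["extrinsics"]);c=E[:3,:3].T@(np.array(p)-E[:3,3])
    s=c[:2]/c[2]; s=s*(1+cal["k1"]*(s@s)); return np.array([K[0,0]*s[0]+K[0,2],K[1,1]*s[1]+K[1,2]])
E
python3 - <<'E'
from h import *
print(r.get_state(), r.grasp_offset)
for n in("top","scene","wrist"):
    c=r.get_calibration(n); print(n,np.round(c["extrinsics"],3).tolist(),np.round(c["K"],1).tolist(),c["k1"])
im=r.capture("top"); cv2.imwrite("pics/top1.png",im)
cal=r.get_calibration("top")
for n,z in(("cover",.14),("mat",.005),("housing",.05),("bottle",0.19),("flask",.124),("bowl",.065),("jar",.118)):
    for d in r.cut_out(n,"top")[:2]:
        m=d["mask"].astype(np.uint8); v,u=np.nonzero(m)
        (cx,cy),(w,h),a=cv2.minAreaRect(np.c_[u,v].astype(np.float32))
        print(n,round(d["p"],2),d["extent"],(cx,cy,w,h,a),np.round(onz(cal,cx,cy,z),3))
im=r.capture("scene"); cv2.imwrite("pics/scene1.png",im)
E
```

```text
{'time_s': 0.0, 'joints': array([-5.16164538e+01,  2.05892369e+01,  6.33327710e-01, -2.05729866e-02,
       -7.01342622e+01, -1.65054399e+01]), 'qd': array([-0.03196438, -0.04281548, -0.03086367, -0.00448416, -0.00705839,
        0.03976617]), 'joint_torque': array([ 1.01296533e-03, -5.82719600e+01,  2.93048805e+01,  6.99729055e+00,
        6.71991846e-03, -1.97855657e-04]), 'tcp_pos': array([ 0.25130858, -0.62594914,  0.22564267]), 'eef_rot': array([ 1.79908049e+02, -7.07775527e-03, -1.58128894e+02]), 'contact_force': array([0.28885678, 0.43191499, 0.07521617]), 'moment': array([-0.00904696,  0.04141151, -0.00570836]), 'gripper_width': 0.08746381611570597} -0.0188
top [[0.016, -0.996, 0.09, 0.468], [-1.0, -0.017, -0.012, 0.105], [0.013, -0.09, -0.996, 1.34], [0.0, 0.0, 0.0, 1.0]] [[495.4, 0.0, 273.2], [0.0, 495.4, 207.6], [0.0, 0.0, 1.0]] -0.07922513345397503
scene [[-0.574, 0.454, -0.681, 1.256], [0.818, 0.299, -0.491, 0.591], [-0.019, -0.839, -0.543, 0.642], [0.0, 0.0, 0.0, 1.0]] [[421.9, 0.0, 272.7], [0.0, 421.9, 209.0], [0.0, 0.0, 1.0]] 0.010845300352613685
wrist [[-0.372, 0.899
[... 687 characters left out ...]
10.6] (305.60003662109375, 191.80001831054688, 29.516096115112305, 33.98823165893555, 26.56505012512207) [0.611 0.015 0.19 ]
flask 0.79 [291.1, 238.5, 320.0, 270.0] (305.5, 253.5, 29.0, 29.0, 90.0) [0.467 0.009 0.124]
flask 0.39 [356.9, 184.1, 444.9, 277.6] (400.09552001953125, 231.60791015625, 83.67594146728516, 69.82657623291016, 75.0685806274414) [ 0.524 -0.225  0.124]
bowl 0.71 [278.3, 113.4, 325.5, 161.9] (302.0, 134.5, 47.0, 48.0, 90.0) [0.778 0.017 0.065]
bowl 0.52 [290.2, 174.3, 322.4, 205.4] (305.7500305175781, 191.25001525878906, 29.698484420776367, 33.23401641845703, 45.0) [0.628 0.005 0.065]
jar 0.86 [91.6, 238.5, 131.1, 262.1] (111.5, 250.5, 27.0, 39.0, 90.0) [0.465 0.488 0.118]
```

Run:
```python
import cv2
a=cv2.imread("pics/top1.png")[90:300,70:470]; cv2.imwrite("pics/top1c.png",cv2.resize(a,None,fx=2,fy=2))
```

```text
(no output)
```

View pics/top1c.png

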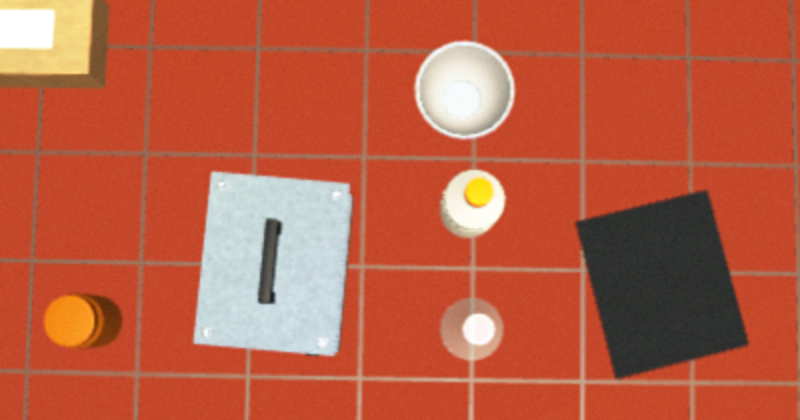

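View pics/scene1.png

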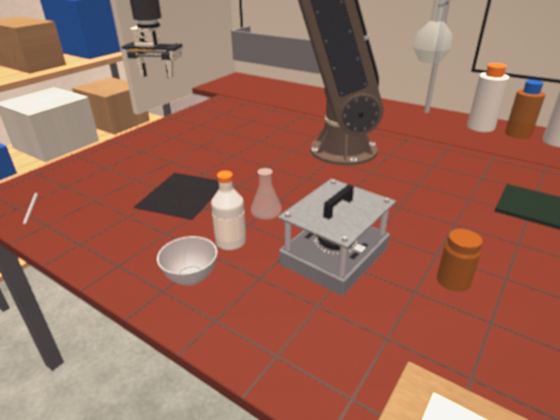

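The top picture shows the cover at about (205,221) with the handle from (206,200) to (203,241). The mat is at (400,232), turned about 15°. The bottle, flask and bowl stand between them and the jar is on the left, which agrees with the networks. In the scene picture the cover sits on its pins. Next I measure the yaws.

Run:
```python
from h import *
im=cv2.imread("pics/top1.png"); cal=r.get_calibration("top")
g=im.max(2); 
m=np.zeros(g.shape,np.uint8); m[190:250,195:215]=g[190:250,195:215]<90
v,u=np.nonzero(m); (cx,cy),(w,h),a=rect=cv2.minAreaRect(np.c_[u,v].astype(np.float32))
B=cv2.boxPoints(rect); P=np.array([onz(cal,*b,.177) for b in B]); print("handle",np.round(onz(cal,cx,cy,.177),3),np.round(P,3).tolist())
m=((g<70)).astype(np.uint8); m[:,:345]=0;m[:,460:]=0;m[:170]=0;m[300:]=0
v,u=np.nonzero(m); rect=cv2.minAreaRect(np.c_[u,v].astype(np.float32)); B=cv2.boxPoints(rect)
P=np.array([onz(cal,*b,.005) for b in B]); print("mat",np.round(P,3).tolist(),P.mean(0).round(4))
for i in range(4):
  e=P[(i+1)%4]-P[i]; print(np.hypot(*e[:2]),np.degrees(np.arctan2(e[1],e[0])))
```

```text
handle [0.54  0.253 0.177] [[0.492, 0.264, 0.177], [0.589, 0.258, 0.177], [0.588, 0.241, 0.177], [0.491, 0.247, 0.177]]
mat [[0.611, -0.142, 0.005], [0.66, -0.324, 0.005], [0.449, -0.377, 0.005], [0.403, -0.196, 0.005]] [ 0.5308 -0.2598  0.005 ]
0.18813025395493205 -74.7903527370327
0.2171843085475565 -166.0049948308044
0.1861304468143832 104.53604855428398
0.2149629297304337 14.518981482749336
```

servo_tool --targets '[{"dx": 2.2,"dy": 3,"dz": 1},{"dx": 4.4,"dy": 6,"dz": 3,"spin": -0.05},{"dx": 6.6,"dy": 9,"dz": 5,"spin": -0.1},{"dx": 9,"dy": 12,"dz": 7,"spin": -0.15},{"dx": 11,"dy": 15,"dz": 8,"spin": -0.2},{"dx": 13,"dy": 18,"dz": 8.5,"spin": -0.25},{"dx": 15,"dy": 21,"dz": 9,"spin": -0.3},{"dx": 17.5,"dy": 24,"dz": 9,"spin": -0.35},{"dx": 20,"dy": 27,"dz": 9,"spin": -0.4},{"dx": 22,"dy": 30,"dz": 9,"spin": -0.45}]'

```text
validation failed for argument at $.ta...
```

servo_tool --targets '[{"dx": 2.2,"dy": 3,"dz": 1,"spin": 0,"grip": 100},{"dx": 4.4,"dy": 6,"dz": 3,"spin": -0.05,"grip": 100},{"dx": 6.6,"dy": 9,"dz": 5,"spin": -0.1,"grip": 100},{"dx": 9,"dy": 12,"dz": 7,"spin": -0.15,"grip": 100},{"dx": 11,"dy": 15,"dz": 8,"spin": -0.2,"grip": 100},{"dx": 13,"dy": 18,"dz": 8.5,"spin": -0.25,"grip": 100},{"dx": 15,"dy": 21,"dz": 9,"spin": -0.3,"grip": 100},{"dx": 17.5,"dy": 24,"dz": 9,"spin": -0.35,"grip": 100},{"dx": 20,"dy": 27,"dz": 9,"spin": -0.4,"grip": 100},{"dx": 22,"dy": 30,"dz": 9,"spin": -0.45,"grip": 100}]'

```text
time_s: 1.28
tcp_pos: [0.4728, -0.3247, 0.317]
eef_rot: [-180.0, 0.1, 176.0]
contact_force: [0.3, -0.1, -1.7]
gripper_width: 0.0878
```

servo_tool --targets '[{"dx": 1,"dy": 4,"dz": 0,"spin": 0,"grip": 100},{"dx": 2,"dy": 8,"dz": 0,"spin": 0,"grip": 100},{"dx": 3,"dy": 12,"dz": 0,"spin": 0,"grip": 100},{"dx": 4,"dy": 16,"dz": 0,"spin": 0,"grip": 100},{"dx": 5,"dy": 20,"dz": 0,"spin": 0,"grip": 100},{"dx": 6,"dy": 24,"dz": 0,"spin": 0,"grip": 100},{"dx": 7,"dy": 28,"dz": 0,"spin": 0,"grip": 100},{"dx": 7,"dy": 32,"dz": 0,"spin": 0,"grip": 100},{"dx": 7,"dy": 36,"dz": 0,"spin": 0,"grip": 100},{"dx": 7,"dy": 40,"dz": 0,"spin": 0,"grip": 100}]'

```text
time_s: 2.12
tcp_pos: [0.5411, 0.0756, 0.3168]
eef_rot: [180.0, 0.0, 176.1]
contact_force: [0.8, -0.2, 0.2]
gripper_width: 0.0876
```

servo_tool --targets '[{"dx": 0,"dy": 4,"dz": 0,"spin": 0,"grip": 100},{"dx": 0,"dy": 8,"dz": 0,"spin": 0,"grip": 100},{"dx": 0,"dy": 12,"dz": 0,"spin": 0,"grip": 100},{"dx": 0,"dy": 16,"dz": 0,"spin": 0,"grip": 100},{"dx": 0,"dy": 18,"dz": 0,"spin": 0,"grip": 100},{"dx": 0,"dy": 18,"dz": 0,"spin": 0,"grip": 100},{"dx": 0,"dy": 18,"dz": 0,"spin": 0,"grip": 100},{"dx": 0,"dy": 18,"dz": 0,"spin": 0,"grip": 100},{"dx": 0,"dy": 18,"dz": 0,"spin": 0,"grip": 100},{"dx": 0,"dy": 18,"dz": 0,"spin": 0,"grip": 100}]'

```text
time_s: 2.95
tcp_pos: [0.5416, 0.2526, 0.3169]
eef_rot: [180.0, 0.0, 176.0]
contact_force: [0.8, -0.8, 0.5]
gripper_width: 0.088
```

Run:
```python
from h import *
cal=r.get_calibration("wrist"); im=r.capture("wrist"); cv2.imwrite("pics/w1.png",im)
s=r.get_state(); print(s["tcp_pos"],s["eef_rot"])
for d in r.cut_out("cover","wrist")[:2]:
    m=d["mask"]; print(d["p"],d["extent"])
    k=m&(im.max(2)<90)
    n,l,st,_=cv2.connectedComponentsWithStats(k.astype(np.uint8)); i=1+st[1:,4].argmax()
    v,u=np.nonzero(l==i); rect=cv2.minAreaRect(np.c_[u,v].astype(np.float32)); print(rect)
    P=np.array([onz(cal,*b,.177) for b in cv2.boxPoints(rect)]); print(P.round(3).tolist(),P.mean(0))
```

```text
[0.54162483 0.25263968 0.31693626] [1.79977041e+02 2.28916044e-02 1.76019404e+02]
0.57 [183.8, 77.0, 376.6, 271.6]
((281.5, 198.0), (114.0, 19.0), 90.0)
[[0.493, 0.251, 0.177], [0.494, 0.266, 0.177], [0.593, 0.26, 0.177], [0.592, 0.243, 0.177]] [0.54302501 0.25514751 0.177     ]
```

View pics/w1.png

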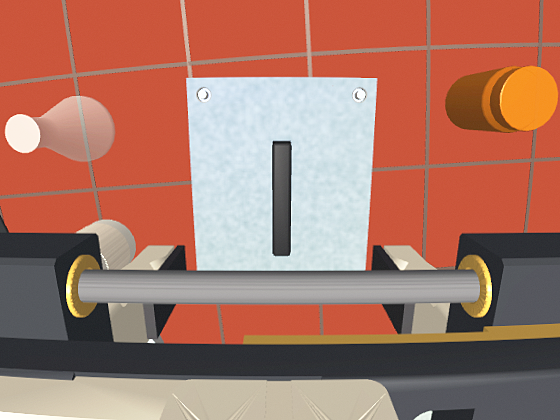

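The wrist picture shows the handle upright at (282,141)–(282,256), so the jaws are already square to it. Its centre is about (0.542, 0.2545), and that agrees with the top view. I'll go down and grip.

servo_tool --targets '[{"dx": 0,"dy": 0.2,"dz": -3,"spin": 0,"grip": 100},{"dx": 0,"dy": 0.2,"dz": -6,"spin": 0,"grip": 100},{"dx": 0,"dy": 0.2,"dz": -9,"spin": 0,"grip": 100},{"dx": 0,"dy": 0.2,"dz": -11.5,"spin": 0,"grip": 100},{"dx": 0,"dy": 0.2,"dz": -13.5,"spin": 0,"grip": 100},{"dx": 0,"dy": 0.2,"dz": -15,"spin": 0,"grip": 100},{"dx": 0,"dy": 0.2,"dz": -16,"spin": 0,"grip": 100},{"dx": 0,"dy": 0.2,"dz": -16.6,"spin": 0,"grip": 100},{"dx": 0,"dy": 0.2,"dz": -16.6,"spin": 0,"grip": 100},{"dx": 0,"dy": 0.2,"dz": -16.6,"spin": 0,"grip": 100}]'

```text
time_s: 3.88
tcp_pos: [0.5419, 0.2557, 0.1512]
eef_rot: [180.0, 0.0, 176.1]
contact_force: [0.1, 0.2, 0.5]
gripper_width: 0.0878
```

servo_tool --targets '[{"dx": 0,"dy": 0,"dz": 0,"spin": 0,"grip": 60},{"dx": 0,"dy": 0,"dz": 0,"spin": 0,"grip": 40},{"dx": 0,"dy": 0,"dz": 0,"spin": 0,"grip": 20},{"dx": 0,"dy": 0,"dz": 0,"spin": 0,"grip": 0},{"dx": 0,"dy": 0,"dz": 0,"spin": 0,"grip": 0},{"dx": 0,"dy": 0,"dz": 0,"spin": 0,"grip": 0},{"dx": 0,"dy": 0,"dz": 0,"spin": 0,"grip": 0},{"dx": 0,"dy": 0,"dz": 0,"spin": 0,"grip": 0},{"dx": 0,"dy": 0,"dz": 0,"spin": 0,"grip": 0},{"dx": 0,"dy": 0,"dz": 0,"spin": 0,"grip": 0}]' --squeeze 35

```text
time_s: 4.72
tcp_pos: [0.5415, 0.2556, 0.1505]
eef_rot: [-180.0, -0.0, 176.1]
contact_force: [-0.9, 0.2, 0.5]
gripper_width: 0.0265
```

servo_tool --targets '[{"dx": 0,"dy": 0,"dz": 0,"spin": 0,"grip": 0},{"dx": 0,"dy": 0,"dz": 0,"spin": 0,"grip": 0},{"dx": 0,"dy": 0,"dz": 0,"spin": 0,"grip": 0},{"dx": 0,"dy": 0,"dz": 0,"spin": 0,"grip": 0},{"dx": 0,"dy": 0,"dz": 0,"spin": 0,"grip": 0},{"dx": 0,"dy": 0,"dz": 0.2,"spin": 0,"grip": 0},{"dx": 0,"dy": 0,"dz": 0.5,"spin": 0,"grip": 0},{"dx": 0,"dy": 0,"dz": 1.0,"spin": 0,"grip": 0},{"dx": 0,"dy": 0,"dz": 1.5,"spin": 0,"grip": 0},{"dx": 0,"dy": 0,"dz": 2,"spin": 0,"grip": 0}]'

```text
time_s: 5.55
tcp_pos: [0.5415, 0.2556, 0.1711]
eef_rot: [-180.0, -0.0, 176.1]
contact_force: [0.4, 0.2, -3.7]
gripper_width: 0.0159
```

servo_tool --targets '[{"dx": 0,"dy": 0,"dz": 2,"spin": 0,"grip": 0},{"dx": 0,"dy": 0,"dz": 4.5,"spin": 0,"grip": 0},{"dx": 0,"dy": 0,"dz": 7,"spin": 0,"grip": 0},{"dx": 0,"dy": -0.5,"dz": 9,"spin": 0,"grip": 0},{"dx": 0,"dy": -2,"dz": 10.5,"spin": 0,"grip": 0},{"dx": 0,"dy": -4.5,"dz": 11,"spin": 0.02,"grip": 0},{"dx": 0,"dy": -7.5,"dz": 11,"spin": 0.05,"grip": 0},{"dx": 0,"dy": -10.5,"dz": 11,"spin": 0.09,"grip": 0},{"dx": 0,"dy": -13.5,"dz": 11,"spin": 0.13,"grip": 0},{"dx": 0,"dy": -16.5,"dz": 11,"spin": 0.17,"grip": 0}]'

```text
time_s: 6.38
tcp_pos: [0.5411, 0.0893, 0.2812]
eef_rot: [180.0, 0.0, -174.0]
contact_force: [1.2, -0.0, -3.2]
gripper_width: 0.0157
```

servo_tool --targets '[{"dx": 0,"dy": -3,"dz": 0,"spin": 0.02,"grip": 0},{"dx": 0,"dy": -6.5,"dz": 0,"spin": 0.05,"grip": 0},{"dx": 0,"dy": -10,"dz": 0,"spin": 0.08,"grip": 0},{"dx": -0.4,"dy": -13.5,"dz": 0,"spin": 0.12,"grip": 0},{"dx": -0.8,"dy": -17,"dz": 0,"spin": 0.15,"grip": 0},{"dx": -1.1,"dy": -20.5,"dz": 0,"spin": 0.15,"grip": 0},{"dx": -1.1,"dy": -24,"dz": 0,"spin": 0.15,"grip": 0},{"dx": -1.1,"dy": -27.5,"dz": 0,"spin": 0.15,"grip": 0},{"dx": -1.1,"dy": -31,"dz": 0,"spin": 0.15,"grip": 0},{"dx": -1.1,"dy": -33,"dz": 0,"spin": 0.15,"grip": 0}]'

```text
time_s: 7.22
tcp_pos: [0.53, -0.2424, 0.2811]
eef_rot: [-180.0, 0.0, -165.6]
contact_force: [-0.3, 0.2, -3.5]
gripper_width: 0.016
```

servo_tool --targets '[{"dx": 0,"dy": -1.2,"dz": 0,"spin": 0,"grip": 0},{"dx": 0,"dy": -1.9,"dz": 0,"spin": 0,"grip": 0},{"dx": 0,"dy": -1.9,"dz": -1,"spin": 0,"grip": 0},{"dx": 0,"dy": -1.9,"dz": -3,"spin": 0,"grip": 0},{"dx": 0,"dy": -1.9,"dz": -5,"spin": 0,"grip": 0},{"dx": 0,"dy": -1.9,"dz": -7.5,"spin": 0,"grip": 0},{"dx": 0,"dy": -1.9,"dz": -10,"spin": 0,"grip": 0},{"dx": 0,"dy": -1.9,"dz": -12,"spin": 0,"grip": 0},{"dx": 0,"dy": -1.9,"dz": -13,"spin": 0,"grip": 0},{"dx": 0,"dy": -1.9,"dz": -13,"spin": 0,"grip": 0}]'

```text
time_s: 8.05
tcp_pos: [0.529, -0.2568, 0.1479]
eef_rot: [179.9, -0.2, -165.5]
contact_force: [0.2, -0.3, -3.8]
gripper_width: 0.0155
```

Run:
```python
from h import *
cal=r.get_calibration("wrist"); im=r.capture("wrist"); cv2.imwrite("pics/w2.png",im)
t=r.capture("top"); cv2.imwrite("pics/top2.png",t)
s=r.get_state(); print(s["tcp_pos"],s["eef_rot"],s["contact_force"])
```

```text
[ 0.53106146 -0.25786225  0.15115917] [-1.79971485e+02  1.35562667e-02 -1.65501556e+02] [-0.73409302  0.52386171 -3.01357798]
```

View pics/top2.png

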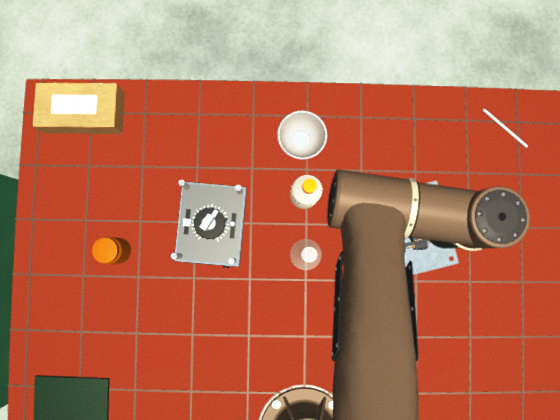

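The top picture shows the arm over the mat with the cover. The box is uncovered, with the knob at (209,222), the slots at (186,222) and (234,225), and nothing else moved. I'll lower it now.

servo_tool --targets '[{"dx": 0,"dy": 0,"dz": -2,"spin": 0,"grip": 0},{"dx": 0,"dy": 0,"dz": -4,"spin": 0,"grip": 0},{"dx": 0,"dy": 0,"dz": -6,"spin": 0,"grip": 0},{"dx": 0,"dy": 0,"dz": -8,"spin": 0,"grip": 0},{"dx": 0,"dy": 0,"dz": -9.5,"spin": 0,"grip": 0},{"dx": 0,"dy": 0,"dz": -10.8,"spin": 0,"grip": 0},{"dx": 0,"dy": 0,"dz": -11.7,"spin": 0,"grip": 0},{"dx": 0,"dy": 0,"dz": -12.2,"spin": 0,"grip": 0},{"dx": 0,"dy": 0,"dz": -12.5,"spin": 0,"grip": 0},{"dx": 0,"dy": 0,"dz": -12.5,"spin": 0,"grip": 0}]'

```text
time_s: 8.98
tcp_pos: [0.531, -0.2584, 0.026]
eef_rot: [-180.0, 0.0, -165.6]
contact_force: [-0.3, 0.6, -4.1]
gripper_width: 0.0158
```

servo_tool --targets '[{"dx": 0,"dy": 0,"dz": -0.1,"spin": 0,"grip": 0},{"dx": 0,"dy": 0,"dz": -0.2,"spin": 0,"grip": 0},{"dx": 0,"dy": 0,"dz": -0.3,"spin": 0,"grip": 0},{"dx": 0,"dy": 0,"dz": -0.3,"spin": 0,"grip": 0},{"dx": 0,"dy": 0,"dz": -0.4,"spin": 0,"grip": 0},{"dx": 0,"dy": 0,"dz": -0.4,"spin": 0,"grip": 0},{"dx": 0,"dy": 0,"dz": -0.45,"spin": 0,"grip": 0},{"dx": 0,"dy": 0,"dz": -0.45,"spin": 0,"grip": 0},{"dx": 0,"dy": 0,"dz": -0.45,"spin": 0,"grip": 0},{"dx": 0,"dy": 0,"dz": -0.45,"spin": 0,"grip": 0}]'

```text
time_s: 9.82
tcp_pos: [0.5305, -0.2584, 0.0215]
eef_rot: [-180.0, 0.0, -165.6]
contact_force: [-2.9, 2.4, 5.2]
gripper_width: 0.0155
```

Run:
```python
from h import *
s=r.get_state(); print(s["tcp_pos"],s["contact_force"])
im=cv2.imread("pics/top2.png")[165:285,150:270]; cv2.imwrite("pics/box.png",cv2.resize(im,None,fx=5,fy=5,interpolation=cv2.INTER_CUBIC))
```

```text
[ 0.53049695 -0.25840744  0.02151585] [-2.86640609  2.36156707  5.18113279]
```

View pics/box.png

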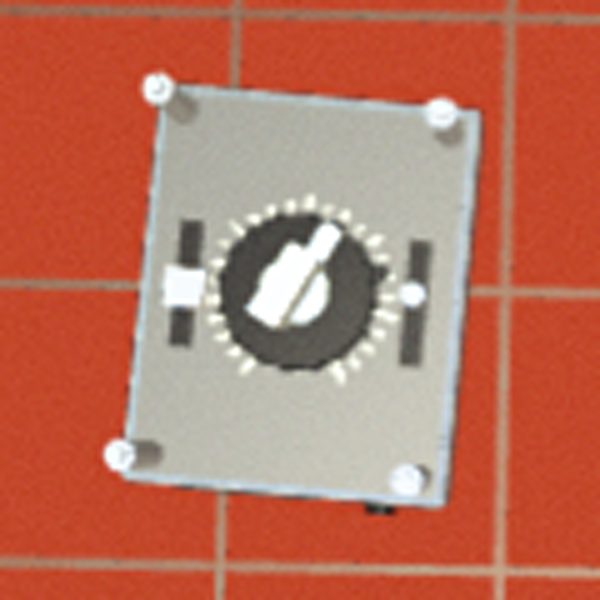

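Contact shows: the force went from −4 to +5 N, with the TCP at 0.0215 as predicted. The box crop shows the post at (412,294) on the right (−y), the block at (182,286) on the left, and the nose pointing up-right at (335,232). The scale gap is at the bottom, so box +x is about world +x. I'll release and rise.

servo_tool --targets '[{"dx": 0,"dy": 0,"dz": 0,"spin": 0,"grip": 60},{"dx": 0,"dy": 0,"dz": 0,"spin": 0,"grip": 60},{"dx": 0,"dy": 0,"dz": 0,"spin": 0,"grip": 60},{"dx": 0,"dy": 0,"dz": 0,"spin": 0,"grip": 60},{"dx": 0,"dy": 0,"dz": 0,"spin": 0,"grip": 60},{"dx": 0,"dy": 0,"dz": 0,"spin": 0,"grip": 60},{"dx": 0,"dy": 0,"dz": 0,"spin": 0,"grip": 60},{"dx": 0,"dy": 0,"dz": 0,"spin": 0,"grip": 60},{"dx": 0,"dy": 0,"dz": 0,"spin": 0,"grip": 60},{"dx": 0,"dy": 0,"dz": 0,"spin": 0,"grip": 60}]'

```text
time_s: 10.65
tcp_pos: [0.5305, -0.2584, 0.0211]
eef_rot: [-180.0, 0.0, -165.6]
contact_force: [-0.3, -0.1, 0.4]
gripper_width: 0.0525
```

servo_tool --targets '[{"dx": 0,"dy": 0,"dz": 1,"spin": 0,"grip": 60},{"dx": 0,"dy": 0,"dz": 3,"spin": 0,"grip": 60},{"dx": 0,"dy": 0,"dz": 6,"spin": 0,"grip": 60},{"dx": 0,"dy": 0,"dz": 10,"spin": 0,"grip": 60},{"dx": 0,"dy": 0,"dz": 14,"spin": 0,"grip": 60},{"dx": 0,"dy": 0,"dz": 18,"spin": 0,"grip": 60},{"dx": 0,"dy": 0,"dz": 22,"spin": 0,"grip": 60},{"dx": 0,"dy": 0,"dz": 26,"spin": 0,"grip": 60},{"dx": 0,"dy": 0,"dz": 28,"spin": 0,"grip": 60},{"dx": 0,"dy": 0,"dz": 28,"spin": 0,"grip": 60}]'

```text
time_s: 11.48
tcp_pos: [0.5322, -0.2593, 0.3085]
eef_rot: [-179.7, 0.5, -165.5]
contact_force: [0.3, -0.5, -0.1]
gripper_width: 0.0525
```

Run:
```python
from h import *
cal=r.get_calibration("wrist"); im=r.capture("wrist"); cv2.imwrite("pics/w3.png",im)
print(r.get_state()["tcp_pos"])
for n,z in(("cover",.01),("mat",.005)):
    for d in r.cut_out(n,"wrist")[:1]: print(n,d["p"],d["extent"])
```

```text
[ 0.53132422 -0.25869475  0.30523249]
cover 0.64 [213.7, 82.8, 352.4, 250.0]
mat 0.73 [202.2, 80.3, 357.5, 252.2]
```

View pics/w3.png

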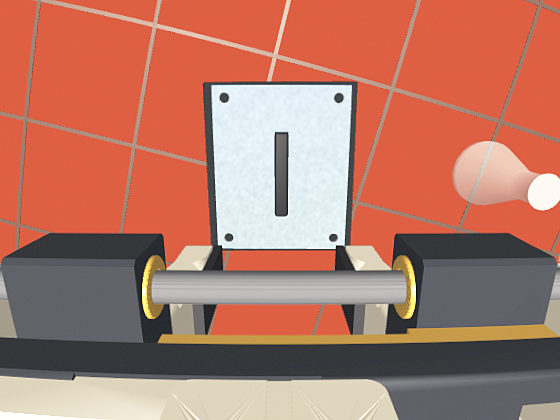

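The wrist picture shows the cover lying flat inside the mat, with dark margins on both sides (mat 202–357, cover 214–352) and its four holes visible. That is well centred. Now the box.

servo_tool --targets '[{"dx": 0,"dy": 2.6,"dz": 0,"spin": 0.11,"grip": 60},{"dx": 0,"dy": 5.2,"dz": 0,"spin": 0.22,"grip": 60},{"dx": 0,"dy": 7.8,"dz": 0,"spin": 0.33,"grip": 60},{"dx": 0,"dy": 10.4,"dz": 0,"spin": 0.44,"grip": 60},{"dx": 0,"dy": 13,"dz": 0,"spin": 0.55,"grip": 60},{"dx": 0,"dy": 15.6,"dz": 0,"spin": 0.66,"grip": 60},{"dx": 0,"dy": 18.2,"dz": 0,"spin": 0.77,"grip": 60},{"dx": 0,"dy": 20.8,"dz": 0,"spin": 0.88,"grip": 60},{"dx": 0,"dy": 23.4,"dz": 0,"spin": 1.0,"grip": 60},{"dx": 0,"dy": 26,"dz": 0,"spin": 1.12,"grip": 60}]'

```text
time_s: 12.47
tcp_pos: [0.5295, 0.0027, 0.2997]
eef_rot: [179.9, -0.1, -101.1]
contact_force: [1.8, -0.3, -0.3]
gripper_width: 0.0521
```

servo_tool --targets '[{"dx": 0,"dy": 3,"dz": 0,"spin": 0.12,"grip": 60},{"dx": 0,"dy": 6,"dz": 0,"spin": 0.24,"grip": 60},{"dx": 0,"dy": 9,"dz": 0,"spin": 0.36,"grip": 60},{"dx": 0,"dy": 12,"dz": 0,"spin": 0.48,"grip": 60},{"dx": 0,"dy": 15,"dz": 0,"spin": 0.6,"grip": 60},{"dx": 0.5,"dy": 18,"dz": 0,"spin": 0.72,"grip": 60},{"dx": 1,"dy": 21,"dz": 0,"spin": 0.84,"grip": 60},{"dx": 1.2,"dy": 23.5,"dz": 0,"spin": 0.96,"grip": 60},{"dx": 1.2,"dy": 25.2,"dz": 0,"spin": 1.08,"grip": 60},{"dx": 1.2,"dy": 25.2,"dz": 0,"spin": 1.12,"grip": 60}]'

```text
time_s: 13.3
tcp_pos: [0.5418, 0.2562, 0.2986]
eef_rot: [179.8, 0.1, -36.7]
contact_force: [-0.2, -0.1, -0.2]
gripper_width: 0.0528
```

```bash
cat > look.py <<'E'
from h import *
import sys
cal=r.get_calibration("wrist"); im=r.capture("wrist"); cv2.imwrite(sys.argv[1],im)
s=r.get_state(); print(s["tcp_pos"],s["eef_rot"][2],s["time_s"])
for n,z in(("inner_knob",.1),("outer_ring",.071),("post_tall",.08),("block_low",.058),("knob_nose",.08),("ring_tab",.071)):
    for d in r.cut_out(n,"wrist")[:2]:
        v,u=np.nonzero(d["mask"]); (cx,cy),_,a=cv2.minAreaRect(np.c_[u,v].astype(np.float32))
        print(n,round(d["p"],2),d["extent"],(u.mean().round(1),v.mean().round(1)),onz(cal,cx,cy,z).round(4))
E
python3 look.py pics/w4.png
```

```text
[0.54168833 0.25496061 0.29879269] -36.778667386215965 13.35
inner_knob 0.92 [263.9, 145.7, 294.2, 210.3] (np.float64(277.4), np.float64(179.7)) [0.5503 0.252  0.1   ]
outer_ring 0.82 [239.8, 141.2, 314.4, 215.4] (np.float64(277.5), np.float64(175.4)) [0.5459 0.2545 0.071 ]
outer_ring 0.49 [150.8, 48.3, 401.0, 309.8] (np.float64(277.0), np.float64(168.1)) [0.5371 0.2567 0.071 ]
post_tall 0.51 [317.4, 137.9, 332.6, 151.3] (np.float64(323.2), np.float64(144.8)) [0.545 0.195 0.08 ]
block_low 0.52 [226.5, 195.5, 245.7, 218.0] (np.float64(233.9), np.float64(205.6)) [0.5472 0.3147 0.058 ]
knob_nose 0.93 [261.9, 145.3, 293.4, 207.8] (np.float64(277.3), np.float64(178.6)) [0.5472 0.2521 0.08  ]
knob_nose 0.75 [239.9, 140.8, 316.9, 216.9] (np.float64(277.8), np.float64(175.3)) [0.5469 0.2535 0.08  ]
ring_tab 0.67 [242.1, 139.5, 314.0, 216.7] (np.float64(277.8), np.float64(175.0)) [0.5458 0.2544 0.071 ]
```

View pics/w4.png

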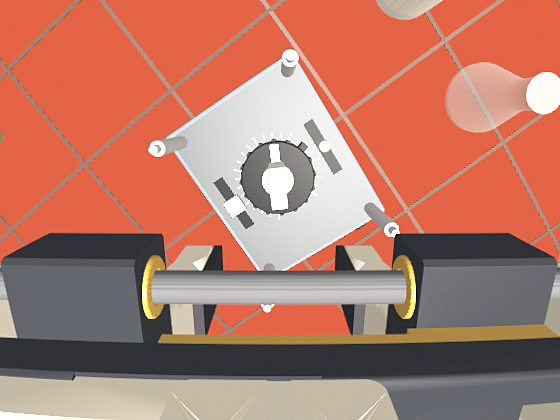

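The wrist picture shows the knob with its nose up at (274,148), the post at (324,146), the block at (234,206), and pin tips at (290,55), (157,148), (392,229) and (267,307). I'll work out the axis and angles from these, then look closer.

servo_tool --targets '[{"dx": 0,"dy": 0,"dz": -1.5,"spin": 0,"grip": 80},{"dx": 0,"dy": 0,"dz": -3,"spin": 0,"grip": 80},{"dx": 0,"dy": 0,"dz": -4.5,"spin": 0,"grip": 80},{"dx": 0,"dy": 0,"dz": -6,"spin": 0,"grip": 80},{"dx": 0,"dy": 0,"dz": -7.5,"spin": 0,"grip": 80},{"dx": 0,"dy": 0,"dz": -9,"spin": 0,"grip": 80},{"dx": 0,"dy": 0,"dz": -9,"spin": 0,"grip": 80},{"dx": 0,"dy": 0,"dz": -9,"spin": 0,"grip": 80},{"dx": 0,"dy": 0,"dz": -9,"spin": 0,"grip": 80},{"dx": 0,"dy": 0,"dz": -9,"spin": 0,"grip": 80}]'

```text
time_s: 14.48
tcp_pos: [0.5431, 0.2538, 0.2124]
eef_rot: [-179.9, -0.0, -37.2]
contact_force: [0.5, -0.4, 0.2]
gripper_width: 0.0699
```

```bash
python3 look.py pics/w5.png
python3 - <<'E'
from h import *
im=cv2.imread("pics/w5.png")[60:300,140:420]; cv2.imwrite("pics/w5c.png",cv2.resize(im,None,fx=2.5,fy=2.5,interpolation=cv2.INTER_CUBIC))
E
```

```text
[0.54298807 0.25386152 0.21233843] -37.240765344214964 14.5333
inner_knob 0.76 [256.5, 154.3, 296.3, 245.1] (np.float64(276.7), np.float64(202.4)) [0.5492 0.251  0.1   ]
outer_ring 0.62 [229.6, 149.7, 326.5, 243.4] (np.float64(277.7), np.float64(192.2)) [0.5462 0.2534 0.071 ]
post_tall 0.63 [325.9, 146.9, 346.6, 166.7] (np.float64(335.1), np.float64(155.4)) [0.5459 0.1952 0.08  ]
block_low 0.87 [212.5, 218.7, 242.2, 244.9] (np.float64(224.1), np.float64(231.0)) [0.547  0.3135 0.058 ]
knob_nose 0.94 [258.3, 157.7, 296.7, 242.5] (np.float64(276.9), np.float64(202.7)) [0.5451 0.2537 0.08  ]
knob_nose 0.6 [480.2, 51.2, 560.0, 135.1] (np.float64(523.2), np.float64(94.1)) [0.4965 0.0461 0.08  ]
ring_tab 0.91 [229.4, 148.6, 322.8, 242.4] (np.float64(277.5), np.float64(191.9)) [0.5467 0.2534 0.071 ]
```

View pics/w5c.png

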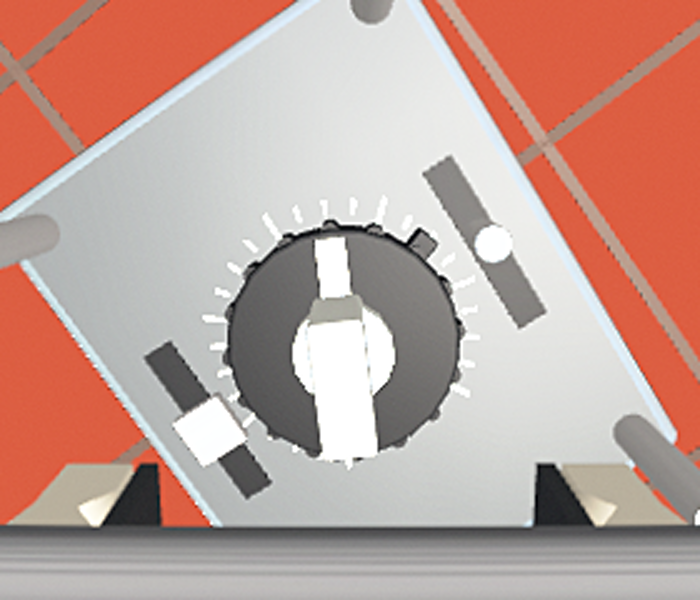

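The crop shows the post top at (493,243), its slot from (437,163) to (532,320), the nose tip at (329,239), and the fin top with corners (310,322), (364,320), (377,456), (324,458). The ring centre is about (345,341) and the ring tab is at (422,243).

```bash
cat > geo.py <<'E'
from h import *
cal=r.get_calibration("wrist")
f=lambda x,y,z:onz(cal,140+x/2.5,60+y/2.5,z)[:2]
ang=lambda d:np.degrees(np.arctan2(d[1],d[0])).round(1)
s1=(f(437,163,.05)+f(532,320,.05))/2; s2=(f(159,350,.05)+f(258,490,.05))/2
post=f(493,243,.08); nose=f(329,239,.082); C=np.array([f(310,322,.13),f(364,320,.13),f(377,456,.13),f(324,458,.13)])
fin=C.mean(0); fd=(C[0]+C[1]-C[2]-C[3])/2; ring=f(345,341,.071); tab=f(422,243,.067)
print("slots",s1,s2,"mid",(s1+s2)/2,"dist",np.hypot(*(s1-s2)),"box yaw",ang(s2-s1)-90)
print("fin",fin,"len",np.hypot(*fd),"width",np.hypot(*(C[0]-C[1])),"yaw",ang(fd))
print("ring",ring,"post",post,"block",f(209,430,.058),"nose",nose)
for n,c in(("ring",ring),("fin",fin),("mid",(s1+s2)/2)):
    print(n,"nose",ang(nose-c),np.hypot(*(nose-c)),"post",ang(post-c),np.hypot(*(post-c)),"tab",ang(tab-c))
E
python3 geo.py
```

```text
slots [0.5390307  0.19467756] [0.5471413  0.31424865] mid [0.543086   0.25446311] dist 0.11984585083173363 box yaw -3.9000000000000057
fin [0.54379856 0.25367654] len 0.03900181348783178 width 0.014588835407939846 yaw -31.8
ring [0.54452526 0.25289231] post [0.54293951 0.19449731] block [0.54592059 0.31390301] nose [0.57582058 0.23540663]
ring nose -29.2 0.03584893281100556 post -91.6 0.05841652439539317 tab -75.5
fin nose -29.7 0.03686731925288136 post -90.8 0.05918546582869953 tab -74.8
mid nose -30.2 0.037877461246309946 post -90.1 0.05996597441856488 tab -74.2
```

servo_tool --targets '[{"dx": 0,"dy": 0,"dz": -1,"spin": 0.05,"grip": 80},{"dx": 0,"dy": 0.05,"dz": -3,"spin": 0.11,"grip": 80},{"dx": 0,"dy": 0.05,"dz": -5,"spin": 0.11,"grip": 80},{"dx": 0,"dy": 0.05,"dz": -7,"spin": 0.11,"grip": 80},{"dx": 0,"dy": 0.05,"dz": -9,"spin": 0.11,"grip": 80},{"dx": 0,"dy": 0.05,"dz": -10.5,"spin": 0.11,"grip": 80},{"dx": 0,"dy": 0.05,"dz": -11.5,"spin": 0.11,"grip": 80},{"dx": 0,"dy": 0.05,"dz": -11.9,"spin": 0.11,"grip": 70},{"dx": 0,"dy": 0.05,"dz": -11.9,"spin": 0.11,"grip": 50},{"dx": 0,"dy": 0.05,"dz": -11.9,"spin": 0.11,"grip": 40}]'

```text
time_s: 15.67
tcp_pos: [0.5429, 0.2544, 0.0927]
eef_rot: [-180.0, -0.0, -30.9]
contact_force: [-0.8, 0.0, 1.0]
gripper_width: 0.0558
```

servo_tool --targets '[{"dx": 0,"dy": 0,"dz": 0,"spin": 0,"grip": 30},{"dx": 0,"dy": 0,"dz": 0,"spin": 0,"grip": 20},{"dx": 0,"dy": 0,"dz": 0,"spin": 0,"grip": 10},{"dx": 0,"dy": 0,"dz": 0,"spin": 0,"grip": 10},{"dx": 0,"dy": 0,"dz": 0,"spin": 0,"grip": 10},{"dx": 0,"dy": 0,"dz": 0,"spin": 0,"grip": 10},{"dx": 0,"dy": 0,"dz": 0,"spin": 0,"grip": 10},{"dx": 0,"dy": 0,"dz": 0,"spin": 0,"grip": 10},{"dx": 0,"dy": 0,"dz": 0,"spin": 0,"grip": 10},{"dx": 0,"dy": 0,"dz": 0,"spin": 0,"grip": 10}]' --squeeze 20

```text
time_s: 16.5
tcp_pos: [0.5433, 0.2553, 0.0924]
eef_rot: [-179.9, -0.0, -30.9]
contact_force: [3.6, 4.8, -1.9]
gripper_width: 0.0158
```

servo_tool --targets '[{"dx": 0.05,"dy": 0.08,"dz": 0,"spin": 0,"grip": 10},{"dx": 0.05,"dy": 0.08,"dz": 0,"spin": -0.03,"grip": 10},{"dx": 0.05,"dy": 0.08,"dz": 0,"spin": -0.08,"grip": 10},{"dx": 0.05,"dy": 0.08,"dz": 0,"spin": -0.14,"grip": 10},{"dx": 0.05,"dy": 0.08,"dz": 0,"spin": -0.2,"grip": 10},{"dx": 0.05,"dy": 0.08,"dz": 0,"spin": -0.26,"grip": 10},{"dx": 0.05,"dy": 0.08,"dz": 0,"spin": -0.32,"grip": 10},{"dx": 0.05,"dy": 0.08,"dz": 0,"spin": -0.38,"grip": 10},{"dx": 0.05,"dy": 0.08,"dz": 0,"spin": -0.44,"grip": 10},{"dx": 0.05,"dy": 0.08,"dz": 0,"spin": -0.5,"grip": 10}]'

```text
time_s: 17.33
tcp_pos: [0.5437, 0.2557, 0.0924]
eef_rot: [-179.9, 0.0, -59.7]
contact_force: [2.2, 3.8, -0.8]
gripper_width: 0.0161
```

servo_tool --targets '[{"dx": 0,"dy": 0,"dz": 0,"spin": -0.06,"grip": 10},{"dx": 0,"dy": 0,"dz": 0,"spin": -0.12,"grip": 10},{"dx": 0,"dy": 0,"dz": 0,"spin": -0.18,"grip": 10},{"dx": 0,"dy": 0,"dz": 0,"spin": -0.24,"grip": 10},{"dx": 0,"dy": 0,"dz": 0,"spin": -0.3,"grip": 10},{"dx": 0,"dy": 0,"dz": 0,"spin": -0.36,"grip": 10},{"dx": 0,"dy": 0,"dz": 0,"spin": -0.42,"grip": 10},{"dx": 0,"dy": 0,"dz": 0,"spin": -0.48,"grip": 10},{"dx": 0,"dy": 0,"dz": 0,"spin": -0.54,"grip": 10},{"dx": 0,"dy": 0,"dz": 0,"spin": -0.54,"grip": 10}]'

```text
time_s: 18.17
tcp_pos: [0.5443, 0.2559, 0.0924]
eef_rot: [-179.9, 0.1, -90.7]
contact_force: [4.5, 4.0, -3.1]
gripper_width: 0.0156
```

Run:
```python
from h import *
s=r.get_state(); print(s["tcp_pos"],s["eef_rot"],s["contact_force"],s["moment"])
```

```text
[0.54425332 0.25590404 0.0923826 ] [-1.79870038e+02  8.80508230e-02 -9.07084669e+01] [ 4.52432517  3.98261302 -3.1238204 ] [ 1.2134812  -1.57245735 -0.05237319]
```

servo_tool --targets '[{"dx": 0.06,"dy": 0,"dz": 0,"spin": 0,"grip": 10},{"dx": 0.06,"dy": 0,"dz": 0,"spin": 0,"grip": 10},{"dx": 0.06,"dy": 0,"dz": 0,"spin": 0,"grip": 60},{"dx": 0.06,"dy": 0,"dz": 0,"spin": 0,"grip": 60},{"dx": 0.06,"dy": 0,"dz": 0,"spin": 0,"grip": 60},{"dx": 0.06,"dy": 0,"dz": 0,"spin": 0,"grip": 60},{"dx": 0.06,"dy": 0,"dz": 0,"spin": 0,"grip": 60},{"dx": 0.06,"dy": 0,"dz": 0,"spin": 0,"grip": 60},{"dx": 0.06,"dy": 0,"dz": 0,"spin": 0,"grip": 60},{"dx": 0.06,"dy": 0,"dz": 0,"spin": 0,"grip": 60}]'

```text
time_s: 19.0
tcp_pos: [0.5435, 0.2549, 0.0921]
eef_rot: [180.0, -0.0, -90.5]
contact_force: [0.2, -0.4, -0.1]
gripper_width: 0.0524
```

servo_tool --targets '[{"dx": 0,"dy": 0,"dz": 1,"spin": 0,"grip": 60},{"dx": 0,"dy": 0,"dz": 2.5,"spin": 0,"grip": 60},{"dx": 0,"dy": 0,"dz": 4.5,"spin": 0,"grip": 60},{"dx": 0,"dy": 0,"dz": 7,"spin": 0,"grip": 60},{"dx": 0,"dy": 0,"dz": 9.5,"spin": 0,"grip": 60},{"dx": 0,"dy": 0,"dz": 11,"spin": 0,"grip": 60},{"dx": 0,"dy": 0,"dz": 12,"spin": 0,"grip": 60},{"dx": 0,"dy": 0,"dz": 12,"spin": 0,"grip": 60},{"dx": 0,"dy": 0,"dz": 12,"spin": 0,"grip": 60},{"dx": 0,"dy": 0,"dz": 12,"spin": 0,"grip": 60}]'

```text
time_s: 19.83
tcp_pos: [0.5429, 0.2545, 0.2108]
eef_rot: [179.9, -0.1, -90.5]
contact_force: [-0.1, -0.1, 0.4]
gripper_width: 0.0529
```

```bash
python3 look.py pics/w6.png | head -1
python3 - <<'E'
from h import *
im=cv2.imread("pics/w6.png")[60:300,140:420]; cv2.imwrite("pics/w6c.png",cv2.resize(im,None,fx=2.5,fy=2.5,interpolation=cv2.INTER_CUBIC))
E
```

```text
[0.54289214 0.25445984 0.21061997] -90.52623962931064 19.8833
```

View pics/w6c.png

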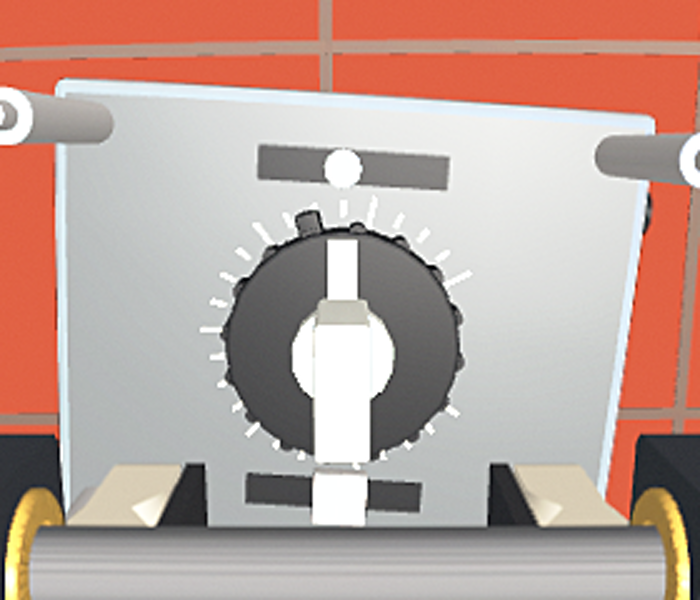

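The crop shows the nose tip (342,240), fin (342,320–460) and post top (343,169) in one line, and the ring tab at (310,224), about −75° as before. One last numeric check of the cover and the loose things, then I hand in.

Run:
```python
from h import *
c=r.get_calibration("wrist"); f=lambda x,y,z:onz(c,140+x/2.5,60+y/2.5,z)[:2]; a=lambda d:np.degrees(np.arctan2(d[1],d[0])).round(1)
n,p=f(342,240,.082),f(343,169,.08); C=np.array([f(316,323,.13),f(370,323,.13),f(369,461,.13),f(315,461,.13)]); q=C.mean(0); ring=f(342.5,341,.071)
print("fin yaw",a(C[0]+C[1]-C[2]-C[3]))
for x in(q,ring): print("axis",x,"nose",a(n-x),"post",a(p-x),"tab",a(f(310,224,.067)-x))
im=r.capture("top"); cv2.imwrite("pics/top3.png",im); cal=r.get_calibration("top")
for n,z in(("cover",.01),("mat",.005),("bottle",0.19),("flask",.124),("bowl",.065),("jar",.118)):
    for d in r.cut_out(n,"top")[:1]:
        v,u=np.nonzero(d["mask"]); (cx,cy),wh,_=cv2.minAreaRect(np.c_[u,v].astype(np.float32)); print(n,d["p"],d["extent"],wh,onz(cal,cx,cy,z).round(3))
```

```text
fin yaw -91.0
axis [0.54447582 0.25469873] nose -90.1 post -90.6 tab -75.5
axis [0.54467916 0.25275593] nose -90.4 post -90.8 tab -75.1
cover 0.74 [361.7, 182.9, 440.8, 279.0] (79.07386016845703, 63.11830139160156) [ 0.528 -0.257  0.01 ]
mat 0.78 [357.5, 201.6, 444.0, 277.9] (79.81145477294922, 67.97859191894531) [ 0.53  -0.257  0.005]
bottle 0.57 [290.0, 175.0, 321.2, 207.7] (30.405588150024414, 33.23401641845703) [0.611 0.017 0.19 ]
flask 0.86 [289.3, 240.0, 321.7, 271.4] (30.405588150024414, 30.405588150024414) [0.465 0.009 0.124]
bowl 0.66 [212.7, 218.9, 223.7, 225.7] (7.0, 10.0) [0.542 0.233 0.065]
```

View pics/top3.png

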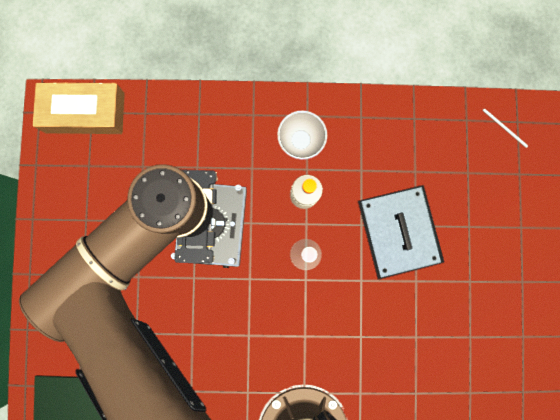

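The top picture shows the cover centred on the mat at (401,232), and the bowl (302,135), bottle and flask unmoved. The arm hides the jar, so I check it in the scene camera.

Run:
```python
from h import *
a=cv2.imread("pics/scene1.png").astype(int); im=r.capture("scene")
for d in r.cut_out("jar","scene")[:1]: print(d["p"],d["extent"])
print(np.abs(im.astype(int)-a)[225:295,435:485].mean())
print(r.get_state()["time_s"]); print(r.close_job())
```

```text
0.88 [437.6, 225.6, 484.9, 292.5]
1.1321904761904762
20.6333
the job is handed in; nothing more can be done
None
```

The job is done and handed in at 20.6 s. The cover plate was lifted off the pins, lowered by its handle and released on the mat. The inner knob was then turned in one grasp, about −60°, to point at the tall post.

**Last checks:**
- **Cover:** it lies flat on the mat, within about 2 mm of the centre and roughly square to it.
- **Knob:** the nose measures −90.1° to −90.4° against the post at −90.6° to −90.8°. The fin direction reads −91.0°, so these agree to within 1°.
- **Outer ring:** the tab is at about −75°, the same as before the turn.
- **Loose things:** the bottle, flask and bowl are unmoved in the top view. The arm hid the jar there, but the scene camera shows it unchanged.
- **Gripper:** it is open, clear above the knob, and reads no contact force.

**What disagreed:** the network gave a false hit for the bowl in the last top picture, so I checked the bowl by eye. While the knob was gripped there was a side load of about 6 N, because the knob axis was roughly 1 mm from where I measured it. I nudged the gripper over during the turn and again before letting go.

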